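# Test the mill spring on the spring scale

## Task

Check the pepper mill's spring: stand it in the sleeve on the scale's weighing plate, then press its knob straight down until the flange just meets the sleeve's rim, and hold it there for a second with only a light touch on the rim (about 2 N more than where it first meets it) so that the reading is not falsified. Let go, leaving the spring standing in the sleeve, and slide the hand-set marker along the scale until it lines up with the peak pointer. Do not touch the pointer or press on the plate or sleeve yourself, and leave the other things where they are.

Things in the scene. Friction and masses are not known exactly. Their poses are not given: they have to be found in the camera images.
- scale: grey spring scale fixed to the surface, 215 mm (its x) by 250 mm (its y), 44 mm tall; origin at the centre of its underside, z up. The weighing plate is on its +x half, the reading track (white strip with grey ticks every 10 mm) on its -x half, along its y.
- platform: round steel weighing plate, 100 mm across, with an upright open aluminium sleeve on it; both sink together under load, about 1 mm for every 3 N (at most 12 mm). Origin on its axis, 8 mm under the plate's top.
- plate (a point): centre of the plate's top surface, the floor inside the sleeve; 60 mm above the work surface when unloaded. z up.
- rim (a point): centre of the sleeve's rim, 50 mm above the plate's top. Sleeve: inner diameter 37 mm, outer 48 mm. The rim is the marked height. More than 4 N of the flange on the rim spoils the reading; more than 8 N is a failure.
- foot (a point): the spring unit (loose, about 175 g, standing upright): centre of its foot's underside. The foot is a steel cylinder 31 mm across and 20 mm tall; above it is an open coil, then the sliding cap (see cap). z up along the spring.
- cap: the spring unit's sliding cap: a round flange 50 mm across and 6 mm thick with a knob on it. Origin at the centre of the flange's underside, 55 to 64 mm above the foot's underside when free (a tired spring is shorter). It meets the rim after 5 to 14 mm of travel, at an unknown 6 to 17 N; the force per mm of hand travel then rises from about 0.9 N to 3 N.
- knob (a point): centre of the cap's upright steel knob, 25 mm in diameter and 34 mm tall; the flange's top is 17 mm below this point, the knob's top 17 mm above. Lift the spring by it.
- pointer_mid (a point): the peak pointer: a thin black bar (26 mm in x, 4 mm in y, 3 mm high) lying just over the white strip; this is its middle, 47 mm above the work surface. The plate drives it along the scale's +y, about 10 mm per mm the plate sinks (3.3 mm per N), and it stays at the greatest reading when the load goes. Axes are the scale's.
- marker_tab (a point): the hand-set marker: an upright aluminium tab, 22 mm in x, 10 mm thick in y, 42 mm tall; this is its centre, 67 mm above the work surface. Slides along the scale's y with about 1.5 N of friction; parked at the +y end. It runs 26 mm to the scale's -x of the pointer's middle and lines up when both have the same y in the scale's frame. Axes are the scale's.
- mill: dark wooden pepper-mill body, 54 mm wide, 89 mm tall; bystander, origin under its centre
- jigger: stainless double-cone jigger, 43 mm wide, 78 mm tall; bystander, origin under its centre
- salt_cellar: round glass salt cellar with a wooden lid, 94 mm wide, 62 mm tall; bystander, origin under its centre
- switch_plate: blue plastic toggle switch plate lying flat, 115 x 75 mm, toggle 21 mm high; bystander, origin under its centre
- hook_a: round black magnetic hook lying on its magnet, 36 mm wide, 36 mm tall; bystander, origin under its centre
- hook_b: second black magnetic hook, same size; bystander, origin under its centre
- mug: white mug, 80 mm wide, 90 mm tall, handle at its +y; bystander, origin under its centre
- pointer: the peak pointer as a part (origin 27 mm below and 6 mm to the -x side of pointer_mid)
There are look-alikes about, which are no part of the job. What is shaped like the part that bears foot but blue is not meant.

How it is judged:
By the outcome, as a careful person would: the job done as asked, in the order asked, and still so for the second after the job is handed in, with the robot touching nothing.
It also fails if it takes over 72 s, if anything falls off the work surface, if the arm or the gripper's body presses on something with over 40 N, if the wrist force passes 120 N, or if a joint passes its speed limit or range.

## Robot

A 6-joint arm with a two-finger parallel gripper is mounted at the origin on the work surface. World frame = base frame: x ahead of the robot, y to its left, z up, the work surface at z = 0. Lengths are in m, angles in rad, forces in N, time in s.
With the tool pointing down it reaches from about 0.275 to 0.75 m from the base axis. Payload 10.2 kg.
Tool frame: the origin (TCP) lies at the very end of the fingers, on their centre line; the grasp point (between the pads) lies 19 mm behind it (bot.tcp_to_grasp is the distance from the TCP to the grasp point, in m); z points along the fingers, y is the direction in which the jaws open and shut (so a half turn about z gives the same grasp; the last joint's range is limited). The gripper opens to 88 mm and grips with 3 to 60 N. Pads are 18 mm wide; open, the fingers measure 123 mm over their backs; the gripper's body (75 mm by 187 mm) begins 45 mm behind the grasp point.
Start: joints at [1.111, 0.313, 1.498, -0, 1.331, -0.223], TCP at [0.123, 0.51, 0.239] pointing down, gripper open.
Joint ranges: [-2.94, 2.94], [-0.97, 2.17], [0.19, 2.56], [-1.23, 4.37], [0.02, 3.11], [-2.88, 2.88]. Speed limits (rad/s): [2.39, 2.39, 3.01, 3.14, 3.14, 3.14].

## Interface

Orientations are given as [roll, pitch, yaw] about the fixed x, y, z axes, in that order (R = Rz(yaw) Ry(pitch) Rx(roll)).
In Python, from cell import bot, grab_frame, camera_info, ticket gives the robot as it stands.
- The arm moves only by the shell command python3 -m pendant 'ROWS'. ROWS is text: rows parted by semicolons, each of 7 numbers parted by spaces: the shift along the tool's x, y, z in m, then the turn, a rotation vector about the tool's x, y, z in rad, then the finger opening in m, from 0 to 0.0881. A call has 1 to 5 rows; each row shifts and turns the pose as measured when the row begins, along the tool's axes as they then stand; what a row does not reach is not made up. A row lasts 1/12 s, in which the tool goes at most 41.7 mm and 7.16 degrees, less where a joint would pass 70% of its speed; a pose out of reach is approached as far as the arm can. A call is refused whole if a number of a shift passes 0.0417 or a number of a turn 0.125, either way. A call with a gripper value outside its range is refused whole. The fingers move at their own pace and stop on an object; the grip force is fixed at half the most. Time passes only in rows, so rows that do not move let the fingers close. It gives the time, the measured TCP pose, the force and the opening at its end, in the units of the state.
- bot.get_obs(): the state, without advancing time (a new reading comes with each control period).
- grab_frame(name): name is "side" or "top" or "wrist"; returns (picture, depth): 384x512x3 uint8, red, green, blue; 384x512 float32, m along the optical axis (not along the pixel's ray), 0 where there is no reading.
- camera_info(name): a dict with "camera_matrix" (3x3 intrinsics, pixels), "rvec" (rotation vector, rad) and "tvec" (3), from world to camera coordinates, as OpenCV has them. Camera axes: x right, y down, z forward; pixel columns grow to the right and rows downward; lengths in m; the calibration is good to about 2 mm. A picture is of the moment at which its call begins: read the wrist's pose just before it. camera_info takes no time and is no camera call; for the wrist camera it gives the pose at the moment of the call.
- ticket.finish_job(): hands the job in, once; it reports no verdict.
The state is a dict: "time": time; "qpos": joint angles; "qd": joint speeds; "joint_torque": joint torques, N m; "tool_pos": TCP position; "orientation": TCP orientation; "contact_force": force on the tool from outside, world axes, zero at the start; "ft_torque": the same for the moment, N m; "grip_width": finger opening in m.
Only numpy, scipy, OpenCV 4.12 (cv2) and the standard library are available. Lean on these libraries where they do the work, as an engineer would, in place of code of your own. Each camera call takes 0.05 s, during which the arm holds its last target. There are 200 camera calls.

## Working session

There is one attempt and no reset: what is moved stays moved. The work goes in short steps, Python scripts to look and compute and a shell command to move; the robot and the scene stay as the last step left them, time stands still between calls to the robot, and variables do not carry over. Pictures are saved under pics/ and viewed, about 8 in all and at most 12, crops included, and the job is handed in when it is done.

```bash
mkdir -p pics; ls
cat > h.py <<'E'
import numpy as np, cv2
from cell import bot, grab_frame, camera_info, ticket
from scipy.spatial.transform import Rotation as R
def shot(n,f=None):
    ci=camera_info(n); p,d=grab_frame(n)
    if f: cv2.imwrite('pics/'+f,p[:,:,::-1])
    return p,d,ci
def ray(ci,u,v,z):
    K=np.array(ci['camera_matrix']);Rm=cv2.Rodrigues(np.array(ci['rvec'],float))[0];t=np.array(ci['tvec'],float).ravel()
    c=-Rm.T@t; r=Rm.T@np.linalg.inv(K)@[u,v,1]
    return c+r*(z-c[2])/r[2]
def cloud(d,ci):
    K=np.array(ci['camera_matrix']);Rm=cv2.Rodrigues(np.array(ci['rvec'],float))[0];t=np.array(ci['tvec'],float).ravel()
    v,u=np.mgrid[:d.shape[0],:d.shape[1]]
    P=np.stack([(u-K[0,2])/K[0,0]*d,(v-K[1,2])/K[1,1]*d,d],-1)
    return (P-t)@Rm
def proj(ci,p):
    return cv2.projectPoints(np.array(p,float).reshape(-1,3),np.array(ci['rvec'],float),np.array(ci['tvec'],float),np.array(ci['camera_matrix']),None)[0].reshape(-1,2)
E
python3 - <<'E'
from h import *
o=bot.get_obs(); print(o)
ims=[]
for n in ('side','top'):
    p,d,ci=shot(n,n+'0.png'); np.savez(n+'0.npz',p=p,d=d); print(n,ci,(d>0).mean())
E
```

```text
pics
{'time': 0.0, 'qpos': array([ 1.11058204e+00,  3.13435115e-01,  1.49840629e+00, -4.05487640e-05,
        1.33095767e+00, -2.23410040e-01]), 'qd': array([-0.0001162 , -0.00038379, -0.00054733,  0.00052761, -0.00092092,
        0.00035423]), 'joint_torque': array([-1.10301720e-03, -4.02217484e+01, -2.52268052e+01,  6.92927535e-02,
        3.53184796e-02, -1.52619491e-04]), 'tool_pos': array([0.12308611, 0.51013213, 0.23818026]), 'orientation': array([-3.14040749e+00, -2.28892680e-04,  2.90479793e+00]), 'contact_force': array([-0.20381308,  1.71898372, -0.19242503]), 'ft_torque': array([ 0.05555928, -0.01575604,  0.00152391]), 'grip_width': 0.08834308368710093}
side {'camera_matrix': array([[494.15018926,   0.        , 250.68269775],
       [  0.        , 494.15018926, 186.2952278 ],
       [  0.        ,   0.        ,   1.        ]]), 'rvec': array([ 1.98257696, -0.70150057,  0.40809337]), 'tvec': array([-0.46025538,  0.24665814,  1.04373446])} 0.9960886637369791
top {'camera_matrix': array([[380.91514518,   0.        , 258.2408471 ],
       [  0.        , 380.91514518, 190.84853986],
       [  0.        ,   0.        ,   1.        ]]), 'rvec': array([ 2.12864082, -2.14344182,  0.12269797]), 'tvec': array([-0.03702117,  0.54565181,  1.03759067])} 0.9959869384765625
```

View pics/top0.png

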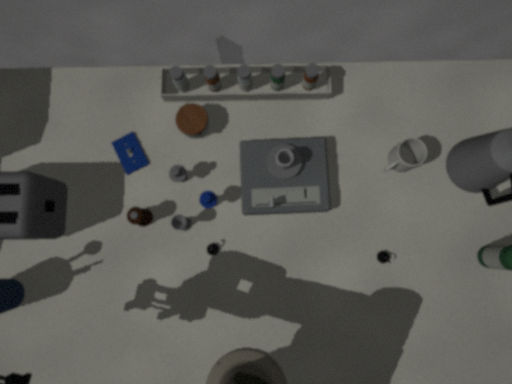

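View pics/side0.png

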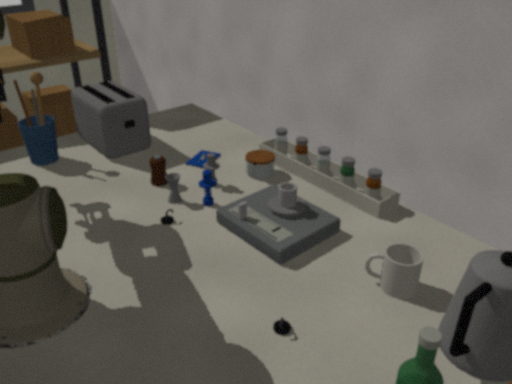

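Top view: scale at about (284,176) with the sleeve at (286,158) and track at y≈197. Spring-unit candidates are at (178,173) and (180,222), and the blue decoy is at (208,199). I'll zoom in on both.

Run:
```python
from h import *
a=np.load('top0.npz');ci=camera_info('top');cs=camera_info('side');b=np.load('side0.npz')
c1=cv2.resize(np.clip(a['p'][125:240,120:340]*1.8,0,255).astype('uint8'),None,fx=3.6,fy=3.6,interpolation=cv2.INTER_CUBIC)
c2=cv2.resize(np.clip(b['p'][140:260,140:350]*1.8,0,255).astype('uint8'),None,fx=3,fy=3,interpolation=cv2.INTER_CUBIC)[:, :]
c1=cv2.resize(c1,(600,314)); c2=cv2.resize(c2,(500,286))
o=np.zeros((600,600,3),'uint8'); o[:314]=c1;o[314:,:500]=c2
cv2.imwrite('pics/z1.png',o[:,:,::-1])
P=cloud(a['d'],ci)
for u,v in [(178,173),(180,222),(208,199),(140,215),(286,157),(245,145),(322,145),(325,208),(246,208)]:
    print((u,v),P[v,u].round(4))
H=P[125:240,120:340]
m=(P[:,:,2]>0.02)&(P[:,:,2]<.3)&(P[:,:,0]<.75)
n,l,s,c=cv2.connectedComponentsWithStats(m.astype('uint8'))
for i in range(1,n):
    if s[i,4]>20: q=P[l==i]; print(s[i],q.mean(0).round(3),q[:,2].max().round(3))
Q=cloud(b['d'],cs)
# white strip etc. in scale region
```

```text
(178, 173) [0.5881 0.1748 0.0943]
(180, 222) [0.4585 0.1772 0.0472]
(208, 199) [0.5155 0.091  0.1029]
(140, 215) [0.4761 0.279  0.0801]
(286, 157) [ 0.638  -0.1197  0.0561]
(245, 145) [ 0.6767 -0.0039  0.0462]
(322, 145) [ 0.6756 -0.2236  0.0401]
(325, 208) [ 0.4952 -0.2267  0.0401]
(246, 208) [ 0.4965 -0.0065  0.0432]
[176 119  33  19 452] [0.729 0.145 0.055] 0.065
[ 448  128   64   78 3398] [ 0.599 -0.623  0.124] 0.202
[ 240  136   91   79 6541] [ 0.588 -0.115  0.046] 0.114
[384 137  43  34 721] [ 0.641 -0.455  0.063] 0.094
[169 164  18  18 252] [0.593 0.181 0.075] 0.103
[   0  171   67   68 4227] [0.497 0.537 0.146] 0.193
[200 190  18  18 257] [0.519 0.094 0.078] 0.106
[127 206  24  19 353] [0.476 0.287 0.069] 0.09
[171 214  17  16 199] [0.459 0.176 0.067] 0.081
[480 245  32  25 695] [ 0.362 -0.658  0.088] 0.149
[  0 278  21  36 586] [0.266 0.634 0.064] 0.114
[219 363  54  21 806] [ 0.077 -0.009  0.11 ] 0.238
[ 24 373   8  11  28] [0.116 0.452 0.245] 0.252
```

View pics/z1.png

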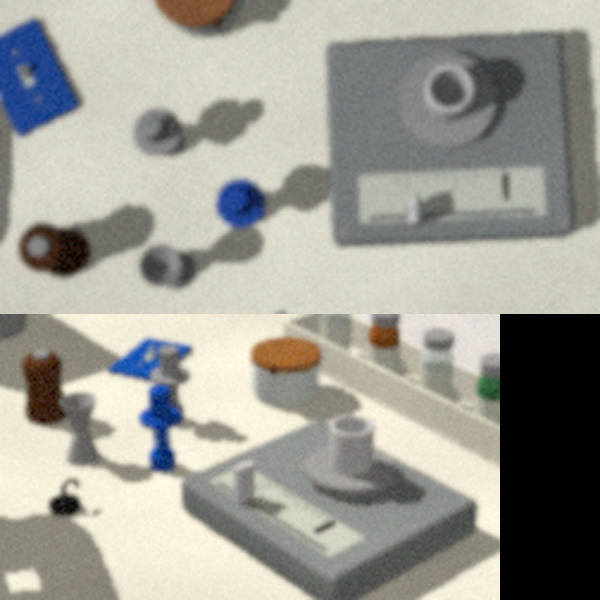

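The crop shows the steel spring unit at top-view (178,173), with the jigger nearer at (180,222). In the crop the marker is at (415,205) and the pointer at (505,186). Next I'll measure them.

Run:
```python
from h import *
a=np.load('top0.npz');ci=camera_info('top');cs=camera_info('side');b=np.load('side0.npz')
P=cloud(a['d'],ci);Q=cloud(b['d'],cs)
for nm,C in (('top',P),('side',Q)):
    def sel(x,y,r,z0,z1):
        q=C[(np.hypot(C[...,0]-x,C[...,1]-y)<r)&(C[...,2]>z0)&(C[...,2]<z1)]; return q
    q=sel(.59,.178,.045,.085,.12); 
    print(nm,'knob',len(q),q.mean(0).round(4),q.min(0).round(4),q.max(0).round(4))
    q=sel(.59,.178,.045,.03,.12); print(' zs',np.percentile(q[:,2],[5,25,50,75,95,99]).round(4))
    q=sel(.638,-.12,.05,.095,.13); print(' rim',len(q),q.mean(0).round(4),((q.min(0)+q.max(0))/2).round(4),np.ptp(q,0).round(4))
    q=sel(.53,-.07,.05,.06,.1); print(' tab',len(q),q.mean(0).round(4) if len(q) else 0)
# scale rect
m=((P[...,2]>.03)&(P[...,2]<.2)&(P[...,0]<.72)&(P[...,0]>.45)&(P[...,1]<.03)&(P[...,1]>-.27)).astype('uint8')
m=cv2.morphologyEx(m,cv2.MORPH_OPEN,np.ones((5,5)))
c=max(cv2.findContours(m,0,1)[0],key=cv2.contourArea)
w=np.array([ray(ci,*p[0],.044)[:2] for p in c],np.float32); r=cv2.minAreaRect(w); print('scale',r)
# pointer, dark pixels in strip
g=cv2.cvtColor(a['p'],cv2.COLOR_RGB2GRAY).astype(float)
sub=g[185:203,296:312]; wt=np.clip(np.median(sub)-25-sub,0,None); vv,uu=np.mgrid[185:203,296:312]
u,v=(uu*wt).sum()/wt.sum(),(vv*wt).sum()/wt.sum(); print('ptr px',u,v,ray(ci,u,v,.0485).round(4), sub.min())
cc=[ray(ci,120+x*220/600,125+y*115/314,z).round(4) for x,y,z in((415,198,.088),(447,88,.11),(157,127,.101))]; print('tab top, rim, knob by eye',cc)
print('knob circle')
```

```text
top knob 73 [0.5946 0.1832 0.0971] [0.5837 0.1716 0.0874] [0.6078 0.1962 0.1029]
 zs [0.0615 0.0633 0.0656 0.0943 0.0991 0.1016]
 rim 129 [ 0.6262 -0.1132  0.1065] [ 0.6268 -0.1131  0.1046] [0.0481 0.0454 0.0188]
 tab 34 [ 0.5076 -0.0772  0.0853]
side knob 58 [0.5894 0.1854 0.095 ] [0.5778 0.1746 0.0852] [0.6036 0.2028 0.1011]
 zs [0.0399 0.0647 0.0673 0.0872 0.0996 0.1007]
 rim 205 [ 0.6216 -0.1106  0.1038] [ 0.6228 -0.1105  0.1034] [0.0489 0.0499 0.0165]
 tab 97 [ 0.5038 -0.0743  0.0759]
scale ((0.590490460395813, -0.1143786758184433), (0.21335840225219727, 0.24776335060596466), 1.9760260581970215)
ptr px 304.65441176470586 191.63970588235293 [ 0.5405 -0.1704  0.0485] 54.0
tab top, rim, knob by eye [array([ 0.5199, -0.0794,  0.088 ]), array([ 0.6249, -0.1114,  0.11  ]), array([0.5909, 0.1745, 0.101 ])]
knob circle
```

```bash
cat >> h.py <<'E'
def plan(p,yaw=None):
    o=bot.get_obs(); Rt=R.from_euler('xyz',o['orientation'])
    print('t',round(o['time'],2),'pos',o['tool_pos'].round(4),'rpy',o['orientation'].round(4),'F',o['contact_force'].round(2),'w',round(o['grip_width'],4))
    if p is not None: print(' shift tool',Rt.inv().apply(np.array(p)-o['tool_pos']).round(4))
    if yaw is not None: print(' turn',(Rt.inv()*R.from_euler('xyz',[np.pi,0,yaw])).as_rotvec().round(4))
E
python3 -m pendant '0 0 -0.005 0 0 -0.09 0.088; 0 0 -0.005 0 0 -0.09 0.088; 0 0 -0.005 0 0 -0.091 0.088; 0 0 0 0 0 0 0.088'
python3 -c "
from h import *
plan([.592,.183,.22],-np.pi+.035)"
```

```text
time: 0.43
tool_pos: [0.1228, 0.5095, 0.2521]
orientation: [-3.137, -0.003, -3.096]
contact_force: [-0.3, 0.2, 0.3]
grip_width: 0.0879
t 0.43 pos [0.1228 0.5095 0.2521] rpy [-3.1371e+00 -2.5000e-03 -3.0959e+00] F [-0.34  0.22  0.31] w 0.0879
 shift tool [-0.4539 -0.3474  0.0325]
 turn [-0.0046 -0.0025  0.0107]
```

```bash
python3 -m pendant '-0.032 -0.0246 0 0 0 0 0.088;-0.032 -0.0246 0 0 0 0 0.088;-0.032 -0.0246 0 0 0 0 0.088;-0.032 -0.0246 0 0 0 0 0.088;-0.032 -0.0246 0 0 0 0 0.088' >/dev/null
python3 -m pendant '-0.032 -0.0246 0 0 0 0 0.088;-0.032 -0.0246 0 0 0 0 0.088;-0.032 -0.0246 0 0 0 0 0.088;-0.032 -0.0246 0 0 0 0 0.088;-0.032 -0.0246 0 0 0 0 0.088' | head -3
python3 -c "
from h import *
plan([.592,.183,.22],-np.pi+.035)"
```

```text
time: 1.27
tool_pos: [0.4558, 0.2689, 0.2479]
orientation: [-3.136, -0.007, -3.114]
t 1.27 pos [0.4558 0.2689 0.2479] rpy [-3.136  -0.0072 -3.1139] F [-0.07  0.48  0.93] w 0.0881
 shift tool [-0.134  -0.0895  0.0274]
 turn [-0.0056 -0.0073 -0.0073]
```

```bash
python3 -m pendant '-0.032 -0.0212 0.006 0 0 0 0.088;-0.032 -0.0212 0.006 0 0 0 0.088;-0.032 -0.0212 0.006 0 0 0 0.088;-0.032 -0.0212 0.006 -0.005 -0.007 -0.007 0.088;0 0 0 0 0 0 0.088' >/dev/null
python3 -c "
from h import *
plan([.592,.183,.16],-np.pi+.035)
p,d,ci=shot('wrist','w1.png'); np.savez('w1.npz',p=p,d=d,**ci); C=cloud(d,ci); print(ci['tvec'])
q=C[(np.hypot(C[...,0]-.592,C[...,1]-.183)<.045)&(C[...,2]>.03)]
print(len(q)); k=q[q[:,2]>.085]; print(len(k),k.mean(0),k.min(0),k.max(0)); f=q[(q[:,2]>.055)&(q[:,2]<.075)]; print(f.mean(0),(f.min(0)+f.max(0))/2,np.percentile(f[:,2],[10,50,90]),np.percentile(k[:,2],[10,50,90]))
"
```

```text
t 1.68 pos [0.5948 0.176  0.2188] rpy [-3.1401e+00 -2.1000e-03 -3.1292e+00] F [-1.08 -0.73 -0.31] w 0.0884
 shift tool [0.0026 0.0072 0.0588]
 turn [-0.0015 -0.0021 -0.0226]
[-0.16764639 -0.60517362  0.19897975]
21242
19686 [0.57614559 0.19345427 0.28285076] [0.56647603 0.1410641  0.08517659] [0.60733722 0.22798492 0.3113466 ]
[0.59020845 0.18708957 0.06579405] [0.5952988  0.18781711 0.06721333] [0.06472066 0.06566493 0.06674933] [0.24095516 0.29882646 0.30094763]
```

View pics/w1.png

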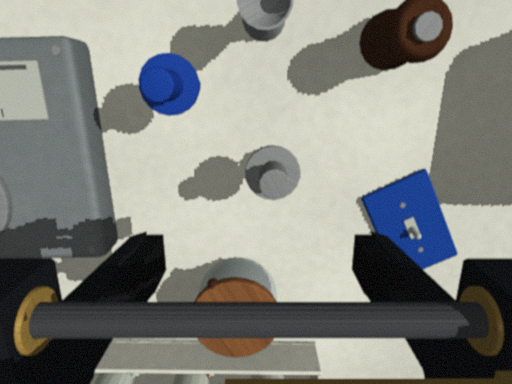

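Wrist view: the spring unit's flange is at about (272,172), with the knob in front of it. The blue decoy is at (170,84).

```bash
python3 -c "
from h import *
z=np.load('w1.npz'); ci={k:z[k] for k in('camera_matrix','rvec','tvec')}
C=cloud(z['d'],ci)
W=(slice(135,215),slice(235,312)); c=C[W]
m=((c[...,2]>.058)&(c[...,2]<.11))
vv,uu=np.mgrid[135:215,235:312]
k=c[(c[...,2]>.09)&m]; f=c[m&(c[...,2]<.07)]
print('knob',len(k),k.mean(0).round(4),np.percentile(k[:,2],[5,50,95]).round(4))
kt=m&(c[...,2]>.0965); (x,y),r=cv2.minEnclosingCircle(np.stack([uu[kt],vv[kt]],1).astype(np.float32)); print('ktop',x,y,r,ray(ci,x,y,.0995), ray(ci,uu[kt].mean(),vv[kt].mean(),.0995))
(x,y),r=cv2.minEnclosingCircle(np.stack([uu[m],vv[m]],1).astype(np.float32)); print('flange',x,y,r,ray(ci,x,y,.0655))
print('cam',ray(ci,0,0,1000)*0, -cv2.Rodrigues(ci['rvec'])[0].T@ci['tvec'])
"
```

```text
knob 773 [0.5942 0.1879 0.0991] [0.0948 0.0996 0.1007]
ktop 273.69354248046875 183.43548583984375 15.3862943649292 [0.59477986 0.18782218 0.0995    ] [0.59480731 0.18791317 0.0995    ]
flange 272.1377868652344 172.70443725585938 27.736562728881836 [0.59444932 0.18783352 0.0655    ]
cam [0. 0. 0.] [0.51999622 0.1748974  0.36462063]
```

```bash
python3 -m pendant '0.001 0.011 0.015 0 0 -0.022 0.088;0 0 0.03 0 0 0 0.088;0 0 0.03 0 0 0 0.088;0 0 0.03 0 0 0 0.088;0 0 0 0 0 0 0.088' >/dev/null
python3 -c "
from h import *
plan([.594,.187,.070],-np.pi+.035)"
```

```text
t 2.15 pos [0.5895 0.1915 0.1115] rpy [ 3.1413e+00 -1.1000e-03 -3.1158e+00] F [-0.67 -0.26 -1.27] w 0.0884
 shift tool [-0.0044 -0.0046  0.0415]
 turn [ 0.0003 -0.0011 -0.0093]
```

```bash
python3 -m pendant '-0.0044 -0.0046 0.0 0 0 -0.009 0.088;0 0 0.013 0 0 0 0.088;0 0 0.013 0 0 0 0.088;0 0 0.0 0 0 0 0.088;0 0 0 0 0 0 0.088' >/dev/null
python3 -c "
from h import *
plan([.594,.187,.070],-np.pi+.035)"
```

```text
t 2.57 pos [0.5951 0.1885 0.0885] rpy [ 3.1407  0.0044 -3.1075] F [ 0.11  0.14 -0.03] w 0.0882
 shift tool [ 0.0012 -0.0014  0.0185]
 turn [ 0.0009  0.0044 -0.0009]
```

```bash
python3 -m pendant '0.001 -0.0014 0.012 0 0 0 0.088;0 0 0.005 0 0.004 0 0.088;0 0 0 0 0 0 0.088;0 0 0 0 0 0 0.088' >/dev/null
python3 -c "
from h import *
plan([.594,.187,.070],-np.pi+.035)"
```

```text
t 2.9 pos [0.5956 0.1874 0.0739] rpy [ 3.1401  0.0046 -3.1081] F [ 0.17  0.31 -0.11] w 0.088
 shift tool [ 0.0016 -0.0003  0.0039]
 turn [ 0.0014  0.0046 -0.0015]
```

```bash
python3 -m pendant '0.002 0 0.004 0.001 0.005 0 0.088;0 0 0 0 0 0 0.088;0 0 0 0 0 0 0.02;0 0 0 0 0 0 0.015;0 0 0 0 0 0 0.015' >/dev/null;python3 -m pendant '0 0 0 0 0 0 0.015;0 0 0 0 0 0 0.015;0 0 0 0 0 0 0.015'
python3 -c "
from h import *
plan([.594,.187,.070],-np.pi+.035)"
```

```text
time: 3.57
tool_pos: [0.5944, 0.1876, 0.0719]
orientation: [3.141, 0.002, -3.108]
contact_force: [0.0, 0.4, 0.5]
grip_width: 0.0502
t 3.57 pos [0.5944 0.1876 0.0719] rpy [ 3.141e+00  2.400e-03 -3.108e+00] F [0.03 0.4  0.51] w 0.0502
 shift tool [ 0.0005 -0.0006  0.0019]
 turn [ 0.0006  0.0024 -0.0015]
```

```bash
for i in 1; do python3 -m pendant '0 0 0 0 0 0 0.015;0 0 0 0 0 0 0.015;0 0 0 0 0 0 0.015;0 0 0 0 0 0 0.015;0 0 0 0 0 0 0.015'; done
python3 -m pendant '0 0 0 0 0 0 0.015;0 0 0 0 0 0 0.015'
```

```text
time: 3.98
tool_pos: [0.5945, 0.1877, 0.072]
orientation: [3.141, 0.003, -3.108]
contact_force: [-0.1, 0.3, 0.8]
grip_width: 0.0242
time: 4.15
tool_pos: [0.5945, 0.1878, 0.072]
orientation: [3.141, 0.003, -3.108]
contact_force: [-0.2, 0.0, 0.4]
grip_width: 0.0242
```

```bash
python3 -m pendant '0 0 -0.01 0 0 0 0.015;0 0 -0.035 0 0 0 0.015;0 0 -0.035 0 0 0 0.015;0 0 -0.035 0 0 0 0.015;0 0 -0.03 0 0 0 0.015'>/dev/null
python3 -m pendant '-0.006 -0.035 0 0 0 0 0.015;-0.006 -0.035 0 0 0 0 0.015;-0.006 -0.035 0 0 0 0 0.015;-0.006 -0.035 0 0 0 0 0.015;0 0 0 0 0 0 0.015'
python3 -c "
from h import *
plan([.6245,-.03,.22],-np.pi+.035)"
```

```text
time: 4.98
tool_pos: [0.6217, 0.0446, 0.2291]
orientation: [-3.14, 0.002, -3.102]
contact_force: [0.4, -1.4, -2.2]
grip_width: 0.0243
t 4.98 pos [0.6217 0.0446 0.2291] rpy [-3.1399e+00  1.6000e-03 -3.1025e+00] F [ 0.41 -1.41 -2.21] w 0.0243
 shift tool [ 0.0001 -0.0746  0.0093]
 turn [-0.0016  0.0016  0.0041]
```

```bash
python3 -m pendant '0 -0.032 0 0 0 0 0.015;0 -0.032 0 0 0 0.004 0.015;0 0 0 0 0 0 0.015;0 0 0 0 0 0 0.015;0 0 0 0 0 0 0.015'
python3 -c "
from h import *
plan(None)
p,d,ci=shot('wrist','w2.png'); np.savez('w2.npz',p=p,d=d,**ci)
plan(None)
"
```

```text
time: 5.4
tool_pos: [0.6234, -0.0226, 0.2312]
orientation: [-3.14, 0.001, -3.11]
contact_force: [0.0, 1.2, -1.7]
grip_width: 0.0239
t 5.4 pos [ 0.6234 -0.0226  0.2312] rpy [-3.1405e+00  1.2000e-03 -3.1096e+00] F [ 0.02  1.25 -1.74] w 0.0239
t 5.45 pos [ 0.6235 -0.0221  0.2313] rpy [-3.1406e+00  1.4000e-03 -3.1089e+00] F [ 0.16  0.2  -1.06] w 0.0237
```

View pics/w2.png

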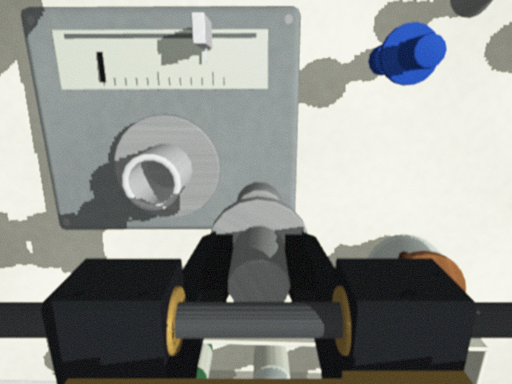

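Wrist view: the sleeve rim is at about (153,182), the pointer at (101,67), the marker tab at (201,28), and the spring is held at (258,240). I'll measure the rim, pointer and tab in this view.

```bash
python3 -c "
from h import *
z=np.load('w2.npz'); ci={k:z[k] for k in('camera_matrix','rvec','tvec')}
C=cloud(z['d'],ci); g=cv2.cvtColor(z['p'],cv2.COLOR_RGB2GRAY).astype(float)
vv,uu=np.mgrid[:384,:512]
m=(C[...,2]>.106)&(C[...,2]<.114)&(abs(uu-155)<45)&(abs(vv-180)<45)
pts=np.array([ray(ci,u,v,.110)[:2] for u,v in zip(uu[m],vv[m])],np.float32)
(x,y),r=cv2.minEnclosingCircle(pts); print('rim',m.sum(),x,y,r,pts.mean(0),'z',np.median(C[m][:,2]))
A=np.c_[2*pts,np.ones(len(pts))]; s=np.linalg.lstsq(A,(pts**2).sum(1),rcond=None)[0]; print('fit',s[:2])
# plate
m=(C[...,2]>.056)&(C[...,2]<.064)&(abs(uu-165)<60)&(abs(vv-165)<60)
pts=np.array([ray(ci,u,v,.060)[:2] for u,v in zip(uu[m],vv[m])],np.float32); print('plate',cv2.minEnclosingCircle(pts))
w=(abs(uu-101)<9)&(abs(vv-67)<22)&(g<75); print('ptr',w.sum(),ray(ci,uu[w].mean(),vv[w].mean(),.0485), 'ax',cv2.fitLine(np.array([ray(ci,u,v,.0485)[:2] for u,v in zip(uu[w],vv[w])],np.float32),2,0,.01,.01).ravel())
m=(C[...,2]>.083)&(C[...,2]<.093)&(abs(uu-201)<20)&(vv<50)
print('tabtop',m.sum(),C[m].mean(0),C[m].min(0),C[m].max(0))
# cap in hand
m=(abs(uu-258)<60)&(vv>180)&(vv<300)&(C[...,2]<.23)&(C[...,2]>.10); q=C[m]; print(np.histogram(q[:,2],12))
# scale edges
m=((C[...,2]>.035)&(C[...,2]<.115)&(uu<302)&(vv<232)&(vv>0)).astype('uint8'); c=max(cv2.findContours(m,0,1)[0],key=cv2.contourArea)
print('scale',cv2.minAreaRect(np.array([ray(ci,*p[0],.044)[:2] for p in c],np.float32)))
for u0,u1,f in((70,260,0),):
    pass
"
```

```text
rim 1163 0.6261774897575378 -0.10878411680459976 0.0242889616638422 [ 0.62582046 -0.10895438] z 0.109346266669819
fit [ 0.62631793 -0.1086129 ]
plate ((0.6264297962188721, -0.10902605950832367), 0.049907609820365906)
ptr 136 [ 0.53792786 -0.16726094  0.0485    ] ax [ 0.9993377   0.03638985  0.5379742  -0.16725926]
tabtop 430 [ 0.50885818 -0.07265467  0.08753104] [ 0.49789512 -0.07842428  0.08316761] [ 0.51982018 -0.06767806  0.08970827]
(array([  87,  109,  136,  193,    0,    0,    0,    0,    0,    0,  480,
       2278]), array([0.15971831, 0.16557432, 0.17143032, 0.17728632, 0.18314232,
       0.18899832, 0.19485432, 0.20071033, 0.20656633, 0.21242233,
       0.21827833, 0.22413433, 0.22999033]))
scale ((0.5910541415214539, -0.10926327109336853), (0.20962561666965485, 0.24512127041816711), 2.108386278152466)
```

```bash
python3 -m pendant '-0.004 -0.03 0.005 0 0 0 0.015;-0.0 -0.03 0.005 0 0 0 0.015;0 -0.026 0.005 0 0 0 0.015;0 0 0 0 0 0 0.015;0 0 0 0 0 0 0.015'
python3 -c "
from h import *
plan([.626,-.1089,.19],-np.pi+.036)"
```

```text
time: 5.87
tool_pos: [0.6312, -0.1033, 0.2168]
orientation: [3.141, 0.002, -3.099]
contact_force: [-0.5, 1.1, -1.2]
grip_width: 0.0234
t 5.87 pos [ 0.6312 -0.1033  0.2168] rpy [ 3.1413e+00  2.2000e-03 -3.0993e+00] F [-0.52  1.15 -1.23] w 0.0234
 shift tool [ 0.0055 -0.0054  0.0268]
 turn [0.0003 0.0022 0.0063]
```

```bash
python3 -m pendant '0.0055 -0.0054 0.01 0 0.002 0.006 0.015;0 0 0.01 0 0 0 0.015;0 0 0.003 0 0 0 0.015;0 0 0 0 0 0 0.015;0 0 0 0 0 0 0.015'
python3 -c "
from h import *
plan([.626,-.1089,.19],-np.pi+.036)"
```

```text
time: 6.28
tool_pos: [0.6267, -0.1027, 0.1937]
orientation: [3.14, 0.001, -3.099]
contact_force: [1.0, 0.2, -2.1]
grip_width: 0.0241
t 6.28 pos [ 0.6267 -0.1027  0.1937] rpy [ 3.1405e+00  1.2000e-03 -3.0993e+00] F [ 0.96  0.16 -2.14] w 0.0241
 shift tool [ 0.001  -0.0061  0.0037]
 turn [0.0011 0.0012 0.0063]
```

```bash
python3 -m pendant '0.001 -0.006 0 0 0.001 0.006 0.015;0 0 0 0 0 0 0.015;0 0 0 0 0 0 0.015'
python3 -c "
from h import *
plan([.626,-.1089,.19],-np.pi+.036)"
```

```text
time: 6.53
tool_pos: [0.6266, -0.108, 0.1947]
orientation: [3.141, 0.001, -3.104]
contact_force: [-1.1, 0.0, -1.2]
grip_width: 0.0242
t 6.53 pos [ 0.6266 -0.108   0.1947] rpy [ 3.1409e+00  1.5000e-03 -3.1040e+00] F [-1.11  0.02 -1.17] w 0.0242
 shift tool [ 0.0006 -0.0009  0.0047]
 turn [0.0007 0.0015 0.0016]
```

```bash
python3 -m pendant '0.0008 -0.0012 0.006 0 0.001 0.001 0.015;0 0 0.008 0 0 0 0.015;0 0 0.006 0 0 0 0.015;0 0 0 0 0 0 0.015;0 0 0 0 0 0 0.015'
python3 -m pendant '0 0 0.006 0 0 0 0.015;0 0 0.006 0 0 0 0.015;0 0 0 0 0 0 0.015;0 0 0 0 0 0 0.015'
python3 -c "
from h import *
plan([.626,-.1089,.137],-np.pi+.036)"
```

```text
time: 6.95
tool_pos: [0.6258, -0.1095, 0.1726]
orientation: [3.141, 0.001, -3.106]
contact_force: [0.7, -0.1, -1.6]
grip_width: 0.0241
time: 7.28
tool_pos: [0.6257, -0.1095, 0.159]
orientation: [3.141, 0.0, -3.106]
contact_force: [-0.1, 0.2, -1.6]
grip_width: 0.0239
t 7.28 pos [ 0.6257 -0.1095  0.159 ] rpy [ 3.1407e+00  3.0000e-04 -3.1056e+00] F [-0.08  0.18 -1.6 ] w 0.0239
 shift tool [-0.0003  0.0006  0.022 ]
 turn [0.0009 0.0003 0.    ]
```

```bash
python3 -m pendant '-0.0003 0.0006 0.008 0 0 0 0.015;0 0 0.008 0 0 0 0.015;0 0 0 0 0 0 0.015;0 0 0 0 0 0 0.015'
python3 -m pendant '0 0 0.004 0 0 0 0.015;0 0 0 0 0 0 0.015;0 0 0 0 0 0 0.015'
python3 -m pendant '0 0 0.003 0 0 0 0.015;0 0 0 0 0 0 0.015;0 0 0 0 0 0 0.015'
python3 -m pendant '0 0 0.002 0 0 0 0.015;0 0 0 0 0 0 0.015;0 0 0 0 0 0 0.015'
```

```text
time: 7.62
tool_pos: [0.626, -0.1087, 0.1413]
orientation: [3.141, 0.0, -3.105]
contact_force: [0.3, -0.4, -0.8]
grip_width: 0.0242
time: 7.87
tool_pos: [0.6261, -0.1087, 0.1369]
orientation: [3.141, 0.0, -3.105]
contact_force: [0.3, 0.5, -1.6]
grip_width: 0.0239
time: 8.12
tool_pos: [0.6262, -0.1088, 0.1339]
orientation: [3.141, 0.001, -3.105]
contact_force: [0.1, 0.3, -1.4]
grip_width: 0.024
time: 8.37
tool_pos: [0.6265, -0.1089, 0.1322]
orientation: [3.141, 0.002, -3.105]
contact_force: [0.0, 0.6, -1.1]
grip_width: 0.0236
```

```bash
f(){ egrep 'pos|force|width' | tr '\n' ' '; echo; }
python3 -m pendant '0 0 0.0015 0 0 0 0.015;0 0 0 0 0 0 0.015;0 0 0 0 0 0 0.015'|f
python3 -m pendant '0 0 0.0015 0 0 0 0.015;0 0 0 0 0 0 0.015;0 0 0 0 0 0 0.015'|f
python3 -m pendant '0 0 0.0015 0 0 0 0.015;0 0 0 0 0 0 0.015;0 0 0 0 0 0 0.015'|f
python3 -m pendant '0 0 0.0015 0 0 0 0.015;0 0 0 0 0 0 0.015;0 0 0 0 0 0 0.015'|f
```

```text
tool_pos: [0.6267, -0.1088, 0.1312] contact_force: [-1.3, 0.0, -0.7] grip_width: 0.0242 
tool_pos: [0.6268, -0.1089, 0.1302] contact_force: [-1.0, -0.2, 1.3] grip_width: 0.0244 
tool_pos: [0.6269, -0.1088, 0.1291] contact_force: [-1.4, -0.2, 1.8] grip_width: 0.0238 
tool_pos: [0.627, -0.1089, 0.1279] contact_force: [-1.2, 1.2, 3.3] grip_width: 0.0238
```

```bash
f(){ egrep 'pos|force|orient' | tr '\n' ' '; echo; }
python3 -m pendant '0.0008 0 0.0015 0 -0.001 0 0.015;0 0 0 0 0 0 0.015;0 0 0 0 0 0 0.015'|f
python3 -m pendant '0.0004 0 0.0015 0 0 0 0.015;0 0 0 0 0 0 0.015;0 0 0 0 0 0 0.015'|f
python3 -m pendant '0 0 0.0015 0 0 0 0.015;0 0 0 0 0 0 0.015;0 0 0 0 0 0 0.015'|f
python3 -m pendant '0 0 0.0015 0 0 0 0.015;0 0 0 0 0 0 0.015;0 0 0 0 0 0 0.015'|f
```

```text
tool_pos: [0.6266, -0.1088, 0.1269] orientation: [-3.141, 0.007, -3.105] contact_force: [-2.0, 0.8, 5.0] 
tool_pos: [0.6265, -0.1088, 0.1259] orientation: [-3.14, 0.009, -3.105] contact_force: [-1.2, 1.7, 5.9] 
tool_pos: [0.6267, -0.1088, 0.125] orientation: [-3.14, 0.009, -3.105] contact_force: [-1.1, 1.1, 5.7] 
tool_pos: [0.6267, -0.1088, 0.1242] orientation: [-3.14, 0.01, -3.105] contact_force: [-1.5, 1.5, 6.3]
```

```bash
f(){ egrep 'pos|force|orient' | tr '\n' ' '; echo; }
python3 -m pendant '0.0004 0 0.0015 0 0.009 0 0.015;0 0 0 0 0 0 0.015;0 0 0 0 0 0 0.015'|f
python3 -m pendant '0.0002 0 0.0015 0 0.003 0 0.015;0 0 0 0 0 0 0.015;0 0 0 0 0 0 0.015'|f
python3 -m pendant '0 0 0.0015 0 0.002 0 0.015;0 0 0 0 0 0 0.015;0 0 0 0 0 0 0.015'|f
```

```text
tool_pos: [0.6269, -0.1088, 0.124] orientation: [-3.139, 0.002, -3.105] contact_force: [-1.7, 0.0, 6.3] 
tool_pos: [0.6271, -0.1089, 0.1238] orientation: [-3.139, 0.001, -3.105] contact_force: [-1.8, -0.0, 7.4] 
tool_pos: [0.6273, -0.1088, 0.1236] orientation: [-3.139, -0.0, -3.105] contact_force: [-1.4, 2.3, 7.0]
```

```bash
f(){ egrep 'pos|force|orient' | tr '\n' ' '; echo; }
python3 -m pendant '0.0015 0 0.002 0 0 0 0.015;0 0 0.001 0 0 0 0.015'|f
python3 -m pendant '0.0004 0 0.002 0 0 0 0.015;0 0 0.001 0 0 0 0.015'|f
python3 -m pendant '0 0 0.002 0 0 0 0.015;0 0 0.001 0 0 0 0.015'|f
```

```text
tool_pos: [0.6266, -0.1088, 0.1219] orientation: [-3.138, 0.003, -3.105] contact_force: [-0.6, 2.1, 8.0] 
tool_pos: [0.6269, -0.1088, 0.1205] orientation: [-3.137, 0.006, -3.105] contact_force: [-2.5, 1.8, 9.6] 
tool_pos: [0.6273, -0.1088, 0.1193] orientation: [-3.137, 0.007, -3.105] contact_force: [-3.0, 2.4, 10.1]
```

```bash
f(){ egrep 'pos|force|orient' | tr '\n' ' '; echo; }
python3 -m pendant '0.0008 0 0.001 -0.005 0.007 0 0.015'|f
python3 -m pendant '0.0004 0 0.001 0 0 0 0.015'|f
python3 -m pendant '0 0 0.001 0 0 0 0.015'|f
python3 -m pendant '0 0 0.001 0 0 0 0.015'|f
python3 -m pendant '0 0 0.001 0 0 0 0.015'|f
```

```text
tool_pos: [0.6268, -0.1088, 0.1193] orientation: [-3.141, 0.002, -3.104] contact_force: [-2.0, 0.7, 11.5] 
tool_pos: [0.6268, -0.109, 0.1194] orientation: [-3.141, 0.003, -3.104] contact_force: [-1.2, 2.4, 10.1] 
tool_pos: [0.6272, -0.109, 0.1194] orientation: [-3.141, 0.004, -3.104] contact_force: [-3.5, 2.0, 10.6] 
tool_pos: [0.6275, -0.109, 0.1195] orientation: [-3.14, 0.006, -3.104] contact_force: [-2.4, 1.6, 10.3] 
tool_pos: [0.6276, -0.109, 0.1194] orientation: [-3.14, 0.006, -3.104] contact_force: [-3.5, 2.0, 9.8]
```

```bash
f(){ egrep 'pos|force|orient' | tr '\n' ' '; echo; }
python3 -m pendant '0.0013 0 0.0014 0 0.006 0 0.015'|f
python3 -m pendant '0.0006 0 0.0014 0 0.001 0 0.015'|f
python3 -m pendant '0.0003 0 0.0014 0 0.001 0 0.015'|f
python3 -m pendant '0.0003 0 0.0012 0 0.001 0 0.015'|f
```

```text
tool_pos: [0.6266, -0.109, 0.1191] orientation: [-3.14, 0.002, -3.104] contact_force: [-0.9, 2.8, 11.5] 
tool_pos: [0.6266, -0.109, 0.1189] orientation: [-3.139, 0.003, -3.104] contact_force: [-0.5, 2.1, 11.1] 
tool_pos: [0.6268, -0.1089, 0.1187] orientation: [-3.139, 0.004, -3.104] contact_force: [-1.4, 2.0, 11.0] 
tool_pos: [0.627, -0.1089, 0.1187] orientation: [-3.138, 0.004, -3.104] contact_force: [-3.4, 2.0, 10.9]
```

```bash
f(){ egrep 'pos|force|orient' | tr '\n' ' '; echo; }
python3 -m pendant '0.0008 0 0.0016 -0.003 0.004 0 0.015'|f
python3 -m pendant '0.0005 0 0.0015 0 0.001 0 0.015'|f
python3 -m pendant '0.0004 0 0.0015 0 0.001 0 0.015'|f
python3 -m pendant '0.0004 0 0.0015 0 0.001 0 0.015'|f
```

```text
tool_pos: [0.6267, -0.1089, 0.1184] orientation: [-3.141, 0.002, -3.104] contact_force: [-1.2, 2.3, 10.6] 
tool_pos: [0.6268, -0.109, 0.1182] orientation: [-3.14, 0.004, -3.104] contact_force: [-2.0, 2.7, 11.3] 
tool_pos: [0.6269, -0.109, 0.118] orientation: [-3.14, 0.005, -3.104] contact_force: [-2.8, 2.0, 13.4] 
tool_pos: [0.627, -0.1089, 0.1178] orientation: [-3.139, 0.005, -3.104] contact_force: [-2.8, 2.4, 11.6]
```

```bash
cat >> h.py <<'E'
def ptr(f=None):
    o=bot.get_obs(); p,d,ci=shot('wrist',f); g=cv2.cvtColor(p,cv2.COLOR_RGB2GRAY).astype(float)
    Y=np.array([.0364]); ex=np.array([np.cos(.0364),np.sin(.0364)]); ey=np.array([-ex[1],ex[0]]); O=np.array([.5379,-.1673])
    s=np.arange(-.01,.12,.0003); prof=[]
    for dx in np.arange(-.008,.009,.002):
        q=np.array([[*(O+ex*dx+ey*t),.0485] for t in s]); uv=proj(ci,q).astype(np.float32)
        prof.append(cv2.remap(g.astype(np.float32),uv[:,:1],uv[:,1:],cv2.INTER_LINEAR).ravel())
    pr=np.median(prof,0); w=np.clip(80-pr,0,None); ok=w.sum()>0
    print('t',round(o['time'],2),'z',o['tool_pos'][2].round(5),'F',o['contact_force'].round(1),'ptr s mm',(1e3*(w*s).sum()/w.sum()).round(2) if ok else None,'npx',(w>0).sum(), 'min',pr.min())
E
python3 -c "
from h import *
ptr('w3.png')"
```

```text
t 12.7 z 0.11778 F [-2.8  2.4 11.6] ptr s mm 43.37 npx 12 min 23.46875
```

View pics/w3.png

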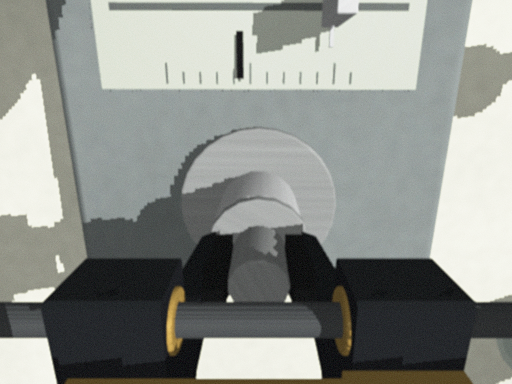

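Pointer is at (239,55) and has travelled 43.4 mm, so the load is about 13 N. That is a much cleaner signal than the wrist force, so I'll step down while watching it for the change in slope.

```bash
q(){ python3 -c "
from h import *
ptr(); print(bot.get_obs()['orientation'].round(4), bot.get_obs()['tool_pos'].round(5))"; }
python3 -m pendant '0.0008 0 0.0015 -0.003 0.005 0 0.015' >/dev/null; q
python3 -m pendant '0.0004 0 0.0015 0 0.001 0 0.015' >/dev/null; q
python3 -m pendant '0.0004 0 0.0015 0 0.001 0 0.015'>/dev/null; q
```

```text
t 12.83 z 0.1177 F [-1.4  1.4 12.7] ptr s mm 44.02 npx 11 min 26.59375
[ 3.1413e+00  2.5000e-03 -3.1037e+00] [ 0.62677 -0.10899  0.11768]
t 12.97 z 0.11762 F [-2.6  2.  13.9] ptr s mm 44.9 npx 12 min 21.382812
[-3.1413  0.0036 -3.1035] [ 0.62692 -0.109    0.1176 ]
t 13.1 z 0.11757 F [-2.6  2.3 12.5] ptr s mm 45.53 npx 11 min 24.774414
[-3.1408  0.0046 -3.1035] [ 0.62699 -0.10899  0.11754]
```

```bash
python3 -c "
import numpy as np
from scipy.optimize import curve_fit
d=np.array([(129.1,1.8),(127.9,3.3),(126.9,5),(125.9,5.9),(125,5.7),(124.2,6.3),(124,6.3),(123.8,7.4),(123.6,7),(121.9,8),(120.5,9.6),(119.3,10.1),(119.3,11.5),(119.4,10.1),(119.4,10.6),(119.5,10.3),(119.4,9.8),(119.1,11.5),(118.9,11.1),(118.7,11),(118.7,10.9),(118.4,10.6),(118.2,11.3),(118.0,13.4),(117.8,11.6),(117.68,12.7),(117.6,13.9),(117.54,12.5)])
f=lambda z,a,b,k:a+b*(120-z)+(3-b)*np.clip(k-z,0,None)
p,c=curve_fit(f,d[:,0],d[:,1],[9.5,.85,118]);print(p,np.sqrt(np.diag(c)))
print((d[:,1]-f(d[:,0],*p)).round(1))
"
```

```text
[  9.94138017   0.81634413 118.19139077] [0.14549337 0.03834955 0.15274935]
[-0.7 -0.2  0.7  0.8 -0.2 -0.2 -0.4  0.6 -0.  -0.4  0.1 -0.4  1.  -0.3
  0.2 -0.  -0.6  0.8  0.3 -0.  -0.1 -0.6 -0.1  1.4 -1.  -0.3  0.7 -0.9]
```

The fit puts the change in slope at z≈118.2 mm, so I'm about 2 N past first contact. I'll hold here for a good second.

```bash
q(){ python3 -c "
from h import *
ptr(); print(bot.get_obs()['orientation'].round(4), bot.get_obs()['tool_pos'].round(5))"; }
python3 -m pendant '0.0007 0 0.0013 -0.001 0.003 0 0.015;0.0005 0 0.0013 0 0.001 0 0.015;0.0005 0 0.0013 0 0.001 0 0.015;0.0005 0 0.0013 0 0.001 0 0.015' >/dev/null; q
python3 -m pendant '0.0005 0 0.0013 0 0.001 0 0.015;0.0005 0 0.0013 0 0.001 0 0.015;0.0005 0 0.0013 0 0.001 0 0.015;0.0005 0 0.0013 0 0.001 0 0.015' >/dev/null; q
```

```text
t 13.48 z 0.11784 F [-1.5  1.6 11.7] ptr s mm 45.68 npx 12 min 24.12207
[-3.1397  0.0067 -3.1032] [ 0.62689 -0.10894  0.11785]
t 13.87 z 0.11784 F [-2.3  1.2 12. ] ptr s mm 45.69 npx 12 min 23.435547
[-3.138   0.0101 -3.1029] [ 0.62676 -0.10881  0.11784]
```

```bash
q(){ python3 -c "
from h import *
ptr(); print(bot.get_obs()['orientation'].round(4), bot.get_obs()['tool_pos'].round(5))"; }
python3 -m pendant '0.0005 0 0.0015 -0.003 0.009 0 0.015;0.0005 0 0.0015 -0.001 0.003 0 0.015;0.0005 0 0.0015 -0.001 0.002 0 0.015' >/dev/null; q
python3 -m pendant '0.0005 0 0.0015 -0.001 0.002 0 0.015;0.0005 0 0.0015 -0.001 0.002 0 0.015;0.0005 0 0.0015 -0.001 0.002 0 0.015' >/dev/null; q
```

```text
t 14.17 z 0.11755 F [-2.1  2.7 14.1] ptr s mm 45.69 npx 12 min 22.832031
[-3.1412e+00  2.2000e-03 -3.1028e+00] [ 0.62691 -0.109    0.11752]
t 14.47 z 0.1175 F [-3.   2.1 12.3] ptr s mm 46.28 npx 12 min 25.06543
[ 3.1407e+00  2.3000e-03 -3.1024e+00] [ 0.62699 -0.10904  0.1175 ]
```

```bash
q(){ python3 -c "
from h import *
ptr(); print(bot.get_obs()['orientation'].round(4), bot.get_obs()['tool_pos'].round(5))"; }
python3 -m pendant '0.0006 0 0.0014 0 0.002 0 0.015;0.0006 0 0.0014 0 0.002 0 0.015;0.0006 0 0.0014 0 0.002 0 0.015;0.0006 0 0.0014 0 0.002 0 0.015;0.0006 0 0.0014 0 0.002 0 0.015' >/dev/null; q
python3 -m pendant '0.0006 0 0.00145 0 0.002 0 0.015;0.0006 0 0.00145 0 0.002 0 0.015;0.0006 0 0.00145 0 0.002 0 0.015;0.0006 0 0.00145 0 0.002 0 0.015;0.0006 0 0.00145 0 0.002 0 0.015' >/dev/null; q
python3 -m pendant '0.0006 0 0.00145 0 0.002 0 0.015;0.0006 0 0.00145 0 0.002 0 0.015;0.0006 0 0.00145 0 0.002 0 0.015' >/dev/null; q
```

```text
t 14.93 z 0.11764 F [-1.9  2.7 11.9] ptr s mm 46.28 npx 12 min 24.42871
[-3.1399  0.0032 -3.1022] [ 0.62682 -0.10897  0.11764]
t 15.4 z 0.11749 F [-2.1  3.  12.1] ptr s mm 46.27 npx 12 min 23.24121
[-3.1373  0.0044 -3.1019] [ 0.62679 -0.10887  0.1175 ]
t 15.7 z 0.11747 F [-2.5  2.7 12. ] ptr s mm 46.28 npx 11 min 20.84375
[-3.1357  0.0051 -3.1018] [ 0.62675 -0.10882  0.11745]
```

Before letting go I'll check the contact point independently. The plate's height averaged over wrist-camera depth, logged against TCP height while backing off slowly, should show it.

```bash
cat >> h.py <<'E'
def sink():
    o=bot.get_obs(); r=[]
    for _ in range(2):
        p,d,ci=shot('wrist'); C=cloud(d,ci)
        rr=np.hypot(C[...,0]-.6263,C[...,1]+.1088); z=C[...,2]
        pl=(rr>.029)&(rr<.045)&(z>.047)&(z<.064)&(C[...,0]<.615)
        sc=(rr>.056)&(rr<.075)&(z>.036)&(z<.050)&(C[...,0]<.615)
        r.append(np.median(z[pl])-np.median(z[sc]) if 0 else z[pl].mean()-z[sc].mean())
    print('t',round(o['time'],2),'z',(o['tool_pos'][2]*1e3).round(2),'Fz',o['contact_force'][2].round(1),'plate-scale mm',(1e3*np.mean(r)).round(3),np.ptp(r).round(5),pl.sum(),sc.sum())
E
q(){ python3 -c "
from h import *
sink()"; }
q
python3 -m pendant '0.0006 0 0.0010 -0.004 0.004 0 0.015' >/dev/null; q
python3 -m pendant '0.0006 0 0.0010 0 0.002 0 0.015' >/dev/null; q
python3 -m pendant '0.0006 0 0.0010 0 0.002 0 0.015' >/dev/null; q
python3 -m pendant '0.0005 0 0.0008 0 0.002 0 0.015' >/dev/null; q
python3 -m pendant '0.0005 0 0.0006 0 0.002 0 0.015' >/dev/null; q
python3 -m pendant '0.0005 0 0.0004 0 0.002 0 0.015' >/dev/null; q
python3 -m pendant '0.0005 0 0 0 0.002 0 0.015;0 0 0 0 0 0 0.015' >/dev/null; q
```

```text
t 15.75 z 117.45 Fz 12.0 plate-scale mm 11.314 2e-05 3847 8796
t 15.93 z 117.84 Fz 11.2 plate-scale mm 11.507 1e-05 3826 8740
t 16.12 z 118.19 Fz 11.1 plate-scale mm 11.586 2e-05 3832 8709
t 16.3 z 118.53 Fz 11.3 plate-scale mm 11.696 5e-05 3818 8696
t 16.48 z 118.92 Fz 11.3 plate-scale mm 11.839 2e-05 3812 8656
t 16.67 z 119.52 Fz 10.3 plate-scale mm 12.002 5e-05 3795 8610
t 16.85 z 120.14 Fz 9.3 plate-scale mm 12.195 8e-05 3781 8558
t 17.12 z 121.98 Fz 8.6 plate-scale mm 12.691 6e-05 3746 8444
```

Backing off shows the change in slope at about z=117.55, lower than the force fit suggested. The hold was therefore only 0.2–0.7 N on the rim. I'll press again to about z=117.0, tracking the plate by depth.

```bash
q(){ python3 -c "
from h import *
sink();o=bot.get_obs();print(o['orientation'].round(4),o['tool_pos'][:2].round(4))"; }
q
python3 -m pendant '0.0003 0 0.002 0 0 0 0.015;0.0003 0 0.002 0 0.001 0 0.015' >/dev/null; q
python3 -m pendant '0.0005 0 0.0018 0 0.001 0 0.015;0.0005 0 0.0016 0 0.001 0 0.015' >/dev/null; q
python3 -m pendant '0.0006 0 0.0015 0 0.002 0 0.015' >/dev/null; q
python3 -m pendant '0.0006 0 0.0015 0 0.002 0 0.015' >/dev/null; q
```

```text
t 17.22 z 121.96 Fz 8.4 plate-scale mm 12.644 2e-05 3753 8456
[-3.1365  0.0036 -3.1017] [ 0.6268 -0.1088]
t 17.48 z 119.59 Fz 10.5 plate-scale mm 11.955 0.00011 3814 8635
[-3.136   0.005  -3.1017] [ 0.6268 -0.1088]
t 17.75 z 118.4 Fz 11.7 plate-scale mm 11.637 5e-05 3833 8724
[-3.1352  0.0064 -3.1017] [ 0.6267 -0.1087]
t 17.93 z 118.2 Fz 10.9 plate-scale mm 11.584 5e-05 3836 8726
[-3.1348  0.0063 -3.1017] [ 0.6266 -0.1087]
t 18.12 z 118.01 Fz 11.9 plate-scale mm 11.533 2e-05 3846 8755
[-3.1343  0.0065 -3.1017] [ 0.6266 -0.1087]
```

```bash
q(){ python3 -c "
from h import *
sink();o=bot.get_obs();print(o['orientation'].round(4),o['tool_pos'][:2].round(4))"; }
python3 -m pendant '0.0005 0 0.0015 -0.007 0.007 0 0.015' >/dev/null; q
python3 -m pendant '0.0005 0 0.0017 -0.001 0.002 0 0.015' >/dev/null; q
python3 -m pendant '0.0005 0 0.0017 -0.001 0.002 0 0.015' >/dev/null; q
python3 -m pendant '0.0005 0 0.0017 -0.001 0.002 0 0.015' >/dev/null; q
```

```text
t 18.3 z 117.91 Fz 10.8 plate-scale mm 11.488 0.0 3838 8736
[-3.1407e+00  1.8000e-03 -3.1018e+00] [ 0.6268 -0.1089]
t 18.48 z 117.57 Fz 12.8 plate-scale mm 11.292 7e-05 3849 8766
[-3.1412e+00  2.0000e-03 -3.1018e+00] [ 0.6269 -0.109 ]
t 18.67 z 117.4 Fz 14.1 plate-scale mm 11.11 4e-05 3855 8786
[ 3.1416e+00  2.1000e-03 -3.1017e+00] [ 0.6269 -0.109 ]
t 18.85 z 117.22 Fz 14.3 plate-scale mm 10.981 4e-05 3844 8797
[ 3.1412e+00  2.2000e-03 -3.1017e+00] [ 0.627 -0.109]
```

Re-pressed with the tool level, the change in slope is clear at z≈117.7. The target is z≈117.05, where plate−scale should read about 10.8 mm.

```bash
q(){ python3 -c "
from h import *
sink();o=bot.get_obs();print(o['orientation'].round(4),o['tool_pos'][:2].round(4))"; }
python3 -m pendant '0.0005 0 0.0017 -0.0005 0.002 0 0.015' >/dev/null; q
python3 -m pendant '0.0005 0 0.0016 -0.0005 0.002 0 0.015;0.0005 0 0.0016 -0.0005 0.002 0 0.015' >/dev/null; q
```

```text
t 19.03 z 117.11 Fz 14.0 plate-scale mm 10.906 3e-05 3855 8815
[ 3.1413e+00  2.2000e-03 -3.1016e+00] [ 0.627 -0.109]
t 19.3 z 117.12 Fz 12.4 plate-scale mm 10.899 3e-05 3845 8798
[ 3.1414e+00  2.2000e-03 -3.1014e+00] [ 0.627 -0.109]
```

```bash
q(){ python3 -c "
from h import *
sink();o=bot.get_obs();print(o['orientation'].round(4),o['tool_pos'][:2].round(4))"; }
python3 -m pendant '0.0005 0 0.00165 -0.0005 0.002 0 0.015;0.0005 0 0.00165 -0.0005 0.002 0 0.015;0.0005 0 0.00165 -0.0005 0.002 0 0.015;0.0005 0 0.00165 -0.0005 0.002 0 0.015' >/dev/null; q
python3 -m pendant '0.0005 0 0.00165 -0.0005 0.002 0 0.015;0.0005 0 0.00165 -0.0005 0.002 0 0.015;0.0005 0 0.00165 -0.0005 0.002 0 0.015;0.0005 0 0.00165 -0.0005 0.002 0 0.015' >/dev/null; q
python3 -m pendant '0.0005 0 0.0016 -0.0005 0.002 0 0.015;0.0005 0 0.0016 -0.0005 0.002 0 0.015;0.0005 0 0.0016 -0.0005 0.002 0 0.015;0.0005 0 0.0016 -0.0005 0.002 0 0.015' >/dev/null; q;  python3 -c "
from h import *
ptr()"
```

```text
t 19.73 z 117.12 Fz 14.3 plate-scale mm 10.886 1e-05 3852 8796
[-3.1414e+00  2.5000e-03 -3.1012e+00] [ 0.627 -0.109]
t 20.17 z 117.1 Fz 13.8 plate-scale mm 10.898 1e-05 3853 8809
[-3.1411e+00  2.5000e-03 -3.1009e+00] [ 0.6269 -0.109 ]
t 20.6 z 117.14 Fz 13.8 plate-scale mm 10.901 0.0 3850 8813
[-3.1408e+00  2.7000e-03 -3.1007e+00] [ 0.627 -0.109]
t 20.7 z 0.11711 F [-3.5  1.7 13.4] ptr s mm 49.82 npx 11 min 23.949219
```

Held steady for about 1.7 s at around 1.8 N past contact, with the pointer at 49.8 mm. Now I'll unload, release and lift.

```bash
python3 -m pendant '0.0003 0 -0.004 0 0.002 0 0.015;0 0 -0.005 0 0 0 0.015;0 0 -0.002 0 0 0 0.015;0 0 0 0 0 0 0.015;0 0 0 0 0 0 0.015'
python3 -c "
from h import *
plan([.6267,-.109,.1325],-np.pi+.036)"
```

```text
time: 21.17
tool_pos: [0.6267, -0.1089, 0.1294]
orientation: [-3.141, 0.001, -3.101]
contact_force: [-0.3, -0.3, 1.0]
grip_width: 0.0243
t 21.17 pos [ 0.6267 -0.1089  0.1294] rpy [-3.1406e+00  1.4000e-03 -3.1006e+00] F [-0.31 -0.26  1.04] w 0.0243
 shift tool [ 0.     -0.0001 -0.0031]
 turn [-0.001   0.0014  0.0049]
```

```bash
python3 -m pendant '0 0 -0.0025 0 0 0 0.015;0 0 0 0 0 0 0.015;0 0 0 0 0 0 0.03;0 0 0 0 0 0 0.05;0 0 0 0 0 0 0.06'
python3 -m pendant '0 0 0 0 0 0 0.06;0 0 0 0 0 0 0.06;0 0 0 0 0 0 0.06'
python3 -m pendant '0 0 -0.01 0 0 0 0.06;0 0 -0.03 0 0 0 0.06;0 0 -0.03 0 0 0 0.06;0 0 -0.02 0 0 0 0.06;0 0 0 0 0 0 0.06'
python3 -c "
from h import *
plan([.510,-.0727,.21],-np.pi+.036)"
```

```text
time: 21.58
tool_pos: [0.6261, -0.1091, 0.1296]
orientation: [-3.141, -0.001, -3.101]
contact_force: [0.2, 0.1, 0.5]
grip_width: 0.0414
time: 21.83
tool_pos: [0.626, -0.1092, 0.1291]
orientation: [-3.141, -0.002, -3.101]
contact_force: [-0.7, -0.1, -0.1]
grip_width: 0.0592
time: 22.25
tool_pos: [0.6255, -0.1089, 0.2242]
orientation: [3.141, -0.004, -3.101]
contact_force: [0.3, -0.6, -0.3]
grip_width: 0.0599
t 22.25 pos [ 0.6255 -0.1089  0.2242] rpy [ 3.1409 -0.0045 -3.101 ] F [ 0.3  -0.58 -0.34] w 0.0599
 shift tool [0.1139 0.0409 0.0147]
 turn [ 0.0007 -0.0045  0.0046]
```

```bash
python3 -m pendant '0.035 0.01 0 0 0 0 0.06;0.035 0.013 0 0 -0.004 0.004 0.06;0.03 0.012 0 0 0 0 0.06;0 0 0 0 0 0 0.06;0 0 0 0 0 0 0.06'
python3 -c "
from h import *
plan([.510,-.0727,.12],-np.pi+.036)
p,d,ci=shot('wrist','w4.png'); np.savez('w4.npz',p=p,d=d,**ci); C=cloud(d,ci)
vv,uu=np.mgrid[:384,:512]
m=(C[...,2]>.083)&(C[...,2]<.093)&(abs(C[...,0]-.51)<.03)&(abs(C[...,1]+.073)<.04)
print('tabtop',m.sum(),C[m].mean(0),C[m].min(0),C[m].max(0))
ptr()
"
```

```text
time: 22.67
tool_pos: [0.5195, -0.0767, 0.2213]
orientation: [3.14, -0.003, -3.106]
contact_force: [-0.6, 0.9, -0.1]
grip_width: 0.0598
t 22.67 pos [ 0.5195 -0.0767  0.2213] rpy [ 3.1400e+00 -2.6000e-03 -3.1056e+00] F [-0.61  0.92 -0.12] w 0.0598
 shift tool [0.0091 0.0041 0.1013]
 turn [ 0.0016 -0.0026  0.    ]
tabtop 314 [ 0.5079103  -0.07284417  0.08768332] [ 0.49747535 -0.07774889  0.08307126] [ 0.51904632 -0.06771882  0.08949393]
t 22.72 z 0.22121 F [0.6 1.  0.1] ptr s mm 49.97 npx 14 min 14.9765625
```

View pics/w4.png

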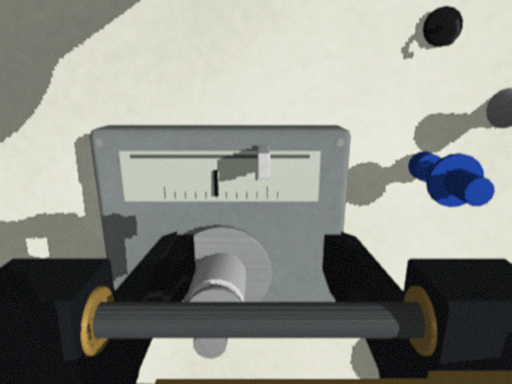

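Wrist view: marker tab at (263,163), pointer at (215,183), spring standing in the sleeve at (218,285). The marker needs about −45.5 mm along the scale's y. I'll descend over it.

```bash
python3 -m pendant '0.011 0.004 0.02 0.001 -0.002 0 0.06;0 0 0.03 0 0 0 0.06;0 0 0.03 0 0 0 0.06;0 0 0.01 0 0 0 0.06;0 0 0 0 0 0 0.06'
python3 -c "
from h import *
plan([.508,-.073,.065],-np.pi+.036)"
```

```text
time: 23.18
tool_pos: [0.5147, -0.0758, 0.1283]
orientation: [-3.139, 0.006, -3.106]
contact_force: [0.4, -0.2, 0.3]
grip_width: 0.0598
t 23.18 pos [ 0.5147 -0.0758  0.1283] rpy [-3.1393  0.006  -3.1061] F [ 0.39 -0.17  0.26] w 0.0598
 shift tool [0.007  0.0032 0.0633]
 turn [-0.0022  0.006  -0.0006]
```

```bash
python3 -m pendant '0.007 0.0032 0 -0.002 0.006 0 0.06;0 0 0.015 0 0 0 0.06;0 0 0.015 0 0 0 0.06;0 0 0 0 0 0 0.06;0 0 0 0 0 0 0.06'
python3 -c "
from h import *
plan([.508,-.073,.065],-np.pi+.036)"
```

```text
time: 23.6
tool_pos: [0.5103, -0.0739, 0.1003]
orientation: [-3.14, 0.003, -3.106]
contact_force: [0.9, -0.8, 0.5]
grip_width: 0.06
t 23.6 pos [ 0.5103 -0.0739  0.1003] rpy [-3.1398  0.0033 -3.1063] F [ 0.93 -0.76  0.52] w 0.06
 shift tool [0.0024 0.001  0.0353]
 turn [-0.0018  0.0033 -0.0007]
```

```bash
python3 -m pendant '0.003 0.001 0.012 -0.002 0.003 0 0.06;0 0 0.012 0 0 0 0.06;0 0 0.007 0 0 0 0.06;0 0 0 0 0 0 0.02;0 0 0 0 0 0 0.005'
python3 -m pendant '0 0 0 0 0 0 0.005;0 0 0 0 0 0 0.005;0 0 0 0 0 0 0.005;0 0 0 0 0 0 0.005;0 0 0 0 0 0 0.005'
python3 -m pendant '0 0 0 0 0 0 0.005;0 0 0 0 0 0 0.005;0 0 0 0 0 0 0.005;0 0 0 0 0 0 0.005'
python3 -c "
from h import *
plan(None)"
```

```text
time: 24.02
tool_pos: [0.5105, -0.0741, 0.0744]
orientation: [-3.138, 0.008, -3.106]
contact_force: [-0.1, 0.6, 0.2]
grip_width: 0.0488
time: 24.43
tool_pos: [0.5119, -0.0746, 0.0773]
orientation: [-3.137, 0.012, -3.106]
contact_force: [-0.9, -1.0, -0.1]
grip_width: 0.0155
time: 24.77
tool_pos: [0.5119, -0.0744, 0.0774]
orientation: [-3.137, 0.012, -3.106]
contact_force: [-0.3, 0.6, -0.2]
grip_width: 0.0097
t 24.77 pos [ 0.5119 -0.0744  0.0774] rpy [-3.1368  0.0125 -3.1059] F [-0.25  0.58 -0.18] w 0.0097
```

```bash
python3 -m pendant '0 -0.011 0 0 0 0 0.005;0 -0.011 0 0 0 0 0.005;0 -0.011 0 0 0 0 0.005;0 -0.007 0 0 0 0 0.005;0 0 0 0 0 0 0.005'
python3 -c "
from h import *
plan([.5135,-.1199,.0774])"
```

```text
time: 25.18
tool_pos: [0.5135, -0.1185, 0.0774]
orientation: [-3.138, 0.013, -3.106]
contact_force: [1.5, 1.6, -0.2]
grip_width: 0.01
t 25.18 pos [ 0.5135 -0.1185  0.0774] rpy [-3.1377  0.0126 -3.1061] F [ 1.5   1.56 -0.15] w 0.01
 shift tool [ 0.     -0.0014  0.    ]
```

```bash
python3 -m pendant '0.001 -0.0014 0 0 0 0 0.005;0 0 0 0 0 0 0.005;0 0 0 0 0 0 0.005;0 0 0 0 0 0 0.03;0 0 0 0 0 0 0.04'
python3 -m pendant '0 0 0 0 0 0 0.04;0 0 -0.02 0 0.01 0 0.04;0 0 -0.03 0 0 0 0.04;0 0 -0.03 0 0 0 0.04;0 0 -0.03 0 0 0 0.04'
cat > chk.py <<'E'
from h import *
plan(None)
import sys
p,d,ci=shot('wrist',sys.argv[1]); C=cloud(d,ci)
g=cv2.cvtColor(p,cv2.COLOR_RGB2GRAY)
ex=np.array([np.cos(.0364),np.sin(.0364)]); ey=np.array([-ex[1],ex[0]]); O=np.array([.5379,-.1673])
m=(C[...,2]>.083)&(C[...,2]<.093)&(abs(C[...,0]-.51)<.03)&(abs(C[...,1]+.1173)<.05)
q=C[m]; s=(q[:,:2]-O)@ey*1e3; print('tab s',len(q),s.mean(),s.min(),s.max(),np.median(q,0))
vv,uu=np.mgrid[:384,:512]
w=(g<70)&(abs((C[...,:2]-[.5361,-.1174])@ey)<.015)&(abs((C[...,:2]-[.5361,-.1174])@ex)<.012)&(C[...,2]>.04)&(C[...,2]<.055)
q=C[w]; s=(q[:,:2]-O)@ey*1e3; print('ptr s depth',len(q),s.mean(),s.min(),s.max(),q.mean(0)); ptr()
E
python3 chk.py w5.png
```

```text
time: 25.6
tool_pos: [0.5133, -0.1216, 0.0775]
orientation: [-3.137, 0.015, -3.108]
contact_force: [-0.3, 0.4, -0.2]
grip_width: 0.0208
time: 26.02
tool_pos: [0.5091, -0.1197, 0.1854]
orientation: [3.141, -0.009, -3.107]
contact_force: [0.1, 0.6, 0.2]
grip_width: 0.0399
t 26.02 pos [ 0.5091 -0.1197  0.1854] rpy [ 3.1408 -0.0091 -3.1073] F [0.12 0.57 0.22] w 0.0399
tab s 385 46.72816789276246 42.20857301265051 51.19889339891342 [ 0.50949066 -0.12157973  0.08767997]
ptr s depth 44 49.71458518747745 48.15780874340093 50.80327603724607 [ 0.54173599 -0.11741277  0.04827767]
t 26.07 z 0.19156 F [1.6 0.  5.2] ptr s mm 49.77 npx 12 min 17.195312
```

```bash
python3 -m pendant '0 0 0 0 -0.008 0 0.04;0 0 0 0 0 0 0.04;0 0 0 0 0 0 0.04;0 0 0 0 0 0 0.04'
python3 chk.py w6.png
python3 - <<'E'
import cv2
a=cv2.imread('pics/w6.png');cv2.imwrite('pics/w6c.png',cv2.resize(a[110:330,90:350],None,fx=2.6,fy=2.6,interpolation=cv2.INTER_CUBIC))
E
```

```text
time: 26.45
tool_pos: [0.5102, -0.1202, 0.1866]
orientation: [-3.139, 0.005, -3.107]
contact_force: [0.2, 0.7, 0.8]
grip_width: 0.0397
t 26.45 pos [ 0.5102 -0.1202  0.1866] rpy [-3.139   0.0052 -3.1069] F [0.25 0.67 0.77] w 0.0397
tab s 380 46.60299595724365 42.08022724346657 51.10382866778452 [ 0.50951153 -0.12172008  0.08761965]
ptr s depth 45 49.58785339745248 48.06501888465133 50.70658241964061 [ 0.54178632 -0.11753775  0.04784927]
t 26.5 z 0.18644 F [-0.1  0.4 -0.6] ptr s mm 49.77 npx 12 min 23.230469
```

View pics/w6c.png

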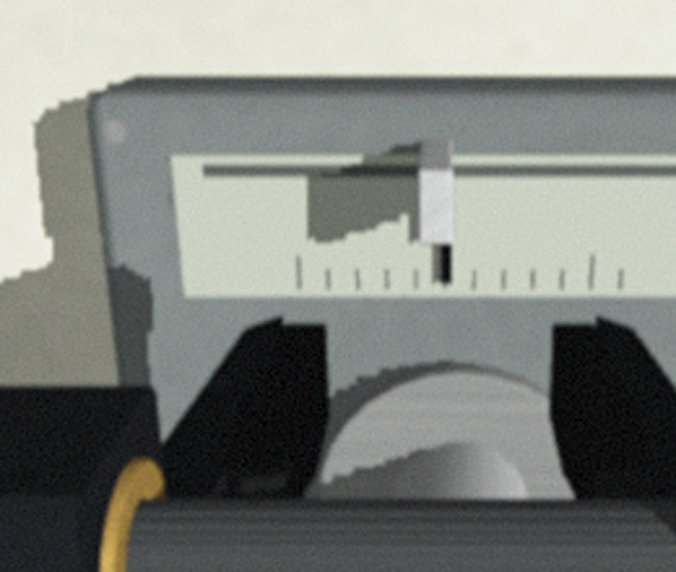

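Crop: the marker tab (435,205) sits about 3 mm to the −y side of the pointer (445,265). I'll grip it again and move it +3 mm.

```bash
python3 -m pendant '0 -0.002 0.03 -0.002 0.004 0 0.04;0 0 0.03 0 0 0 0.04;0 0 0.02 0 0 0 0.04;0 0 0 0 0 0 0.04;0 0 0 0 0 0 0.04'
python3 -c "
from h import *
plan([.5095,-.1230,.074],-np.pi+.036)"
```

```text
time: 26.97
tool_pos: [0.5107, -0.1225, 0.1033]
orientation: [-3.141, 0.001, -3.107]
contact_force: [0.9, 0.1, 1.4]
grip_width: 0.0399
t 26.97 pos [ 0.5107 -0.1225  0.1033] rpy [-3.1411e+00  9.0000e-04 -3.1068e+00] F [0.92 0.15 1.38] w 0.0399
 shift tool [ 0.0012 -0.0004  0.0293]
 turn [-0.0005  0.0009 -0.0012]
```

```bash
python3 -m pendant '0.001 -0.0004 0.012 0 0 0 0.04;0 0 0.012 0 0 0 0.04;0 0 0.005 0 0 0 0.04;0 0 0 0 0 0 0.04;0 0 0 0 0 0 0.04'
python3 -m pendant '0 0 0 0 0 0 0.005;0 0 0 0 0 0 0.005;0 0 0 0 0 0 0.005;0 0 0 0 0 0 0.005;0 0 0 0 0 0 0.005'
python3 -m pendant '0 0 0 0 0 0 0.005;0 0 0 0 0 0 0.005;0 0 0 0 0 0 0.005;0 0 0 0 0 0 0.005'
```

```text
time: 27.38
tool_pos: [0.5119, -0.1239, 0.0784]
orientation: [-3.138, 0.006, -3.107]
contact_force: [0.6, 0.2, 0.1]
grip_width: 0.0401
time: 27.8
tool_pos: [0.5132, -0.1243, 0.0814]
orientation: [-3.136, 0.01, -3.106]
contact_force: [-0.5, 0.7, -3.0]
grip_width: 0.0094
time: 28.13
tool_pos: [0.5132, -0.1242, 0.0814]
orientation: [-3.136, 0.01, -3.106]
contact_force: [0.4, 0.2, -0.8]
grip_width: 0.0094
```

```bash
python3 -m pendant '0 0.0034 0.001 0 0 0 0.005;0 0 0 0 0 0 0.005;0 0 0 0 0 0 0.005;0 0 0 0 0 0 0.005'
python3 chk.py w7.png
```

```text
time: 28.47
tool_pos: [0.5131, -0.1213, 0.0814]
orientation: [-3.135, 0.01, -3.106]
contact_force: [-0.4, -1.0, -0.2]
grip_width: 0.0096
t 28.47 pos [ 0.5131 -0.1213  0.0814] rpy [-3.1345  0.0103 -3.1061] F [-0.35 -1.03 -0.21] w 0.0096
tab s 1650 46.76189523872024 28.030795556675685 65.45372464159239 [ 0.50418986 -0.12154807  0.08773518]
ptr s depth 24 49.76361161111595 48.58368514864117 50.94286409127041 [ 0.54630841 -0.1171972   0.04823882]
t 28.52 z 0.08143 F [ 0.3 -0.1  0.1] ptr s mm 55.29 npx 394 min 12.848633
```

```bash
python3 -m pendant '0 0.0032 0 0 0 0 0.005;0 0 0 0 0 0 0.005;0 0 0 0 0 0 0.005;0 0 0 0 0 0 0.005'
python3 chk.py w7.png
```

```text
time: 28.9
tool_pos: [0.513, -0.1179, 0.0814]
orientation: [-3.134, 0.01, -3.106]
contact_force: [0.2, -1.0, -0.3]
grip_width: 0.0092
t 28.9 pos [ 0.513  -0.1179  0.0814] rpy [-3.1343  0.0103 -3.1061] F [ 0.23 -1.03 -0.31] w 0.0092
tab s 1640 50.064361175449676 31.285596998500296 68.92529642087773 [ 0.50416361 -0.11824993  0.08769871]
ptr s depth 26 49.91005582930055 48.35824742838456 51.31247942823311 [ 0.54637598 -0.1170482   0.04808583]
t 28.95 z 0.08144 F [-0.6 -1.  -0.4] ptr s mm 55.27 npx 394 min 13.3359375
```

```bash
python3 -m pendant '0 0 0 0 0 0 0.03;0 0 0 0 0 0 0.04;0 0 0 0 0 0 0.04;0 0 0 0 0 0 0.04;0 0 -0.02 0 0 0 0.04'
python3 -m pendant '0 0 -0.03 0 0.008 0 0.04;0 0 -0.03 -0.006 0 0 0.04;0 0 -0.02 0 0 0 0.04;0 0 0 0 0 0 0.04;0 0 0 0 0 0 0.04'
python3 -m pendant '0 0 0 0 0 0 0.04;0 0 0 0 0 0 0.04;0 0 0 0 0 0 0.04'
python3 chk.py w8.png
```

```text
time: 29.42
tool_pos: [0.5114, -0.1169, 0.0988]
orientation: [-3.138, 0.005, -3.107]
contact_force: [-0.4, -0.8, -0.7]
grip_width: 0.0394
time: 29.83
tool_pos: [0.5117, -0.1166, 0.1842]
orientation: [3.14, -0.001, -3.107]
contact_force: [0.2, 0.0, -0.6]
grip_width: 0.0398
time: 30.08
tool_pos: [0.5108, -0.1162, 0.1814]
orientation: [3.138, -0.004, -3.107]
contact_force: [-0.1, -0.1, 1.0]
grip_width: 0.0399
t 30.08 pos [ 0.5108 -0.1162  0.1814] rpy [ 3.138  -0.004  -3.1068] F [-0.14 -0.13  0.95] w 0.0399
tab s 421 50.144866363656 45.32701685052797 54.90173069483189 [ 0.50949964 -0.11814059  0.08758706]
ptr s depth 52 49.87679372599102 48.576189342388595 51.19434660712291 [ 0.54144086 -0.1172612   0.04838362]
t 30.13 z 0.18126 F [-1.  -0.7 -1.7] ptr s mm 49.83 npx 11 min 32.058594
```

Marker and pointer agree within about 0.3 mm. I'll retreat and do a final overall check.

```bash
python3 -m pendant '0.03 0.02 -0.02 0 0 0 0.04;0.03 0.025 -0.01 0 0 0 0.04;0.025 0.03 0 0 0 0 0.04;0.015 0.03 0 0 0 0 0.04;0.01 0.03 0 0 0 0 0.04' | head -2
python3 -m pendant '0 0.035 0 0 0 0 0.04;0 0.035 0 0 0 0 0.04;0 0.02 0 0 0 0 0.04;0 0 0 0 0 0 0.04;0 0 0 0 0 0 0.04'
python3 - <<'E'
from h import *
a,d,ci=shot('top');b,_,_=shot('side')
a0=np.load('top0.npz')['p']
c1=cv2.resize(np.clip(a[125:245,120:340]*1.8,0,255).astype('uint8'),(600,327),interpolation=cv2.INTER_CUBIC)
c2=cv2.resize(np.clip(b[140:260,140:350]*1.8,0,255).astype('uint8'),(480,273),interpolation=cv2.INTER_CUBIC)
o=np.zeros((600,600,3),'uint8');o[:327]=c1;o[327:,:480]=c2
cv2.imwrite('pics/fin.png',o[:,:,::-1])
C=cloud(d,ci); m=(np.hypot(C[...,0]-.625,C[...,1]+.112)<.04)&(C[...,2]>.14); print('knob top',m.sum(),C[m].mean(0).round(4) if m.any() else 0)
E
```

```text
time: 30.6
tool_pos: [0.3923, 0.0152, 0.2079]
time: 31.02
tool_pos: [0.3854, 0.1129, 0.2079]
orientation: [3.133, -0.016, -3.11]
contact_force: [-0.1, -0.3, -0.2]
grip_width: 0.0403
knob top 82 [ 0.626  -0.1118  0.1568]
```

View pics/fin.png

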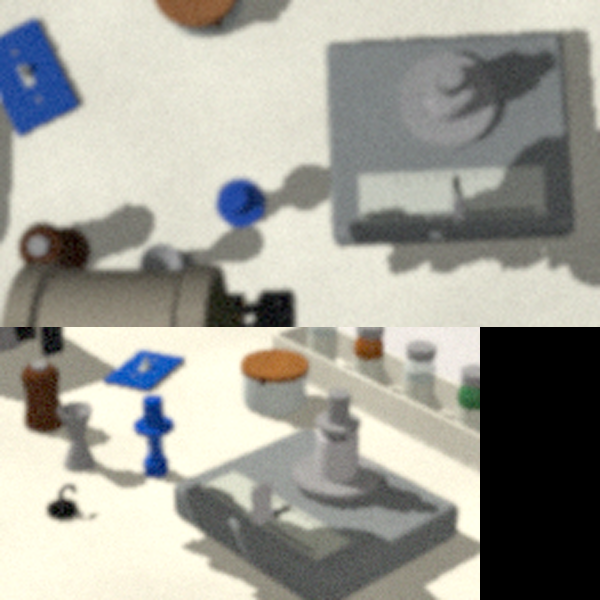

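The spring stands upright in the sleeve (side crop 338,420). The marker is in line with the pointer (top crop 458,200), and the bystanders in view are where they were. Handing in.

```bash
python3 -c "
from cell import ticket; print(ticket.finish_job())"
```

```text
the job is handed in; nothing more can be done
None
```

The job is handed in at about 31 s. The spring was pressed to the rim and held there for about 1.7 s, and it is left standing in the sleeve. The marker is lined up with the peak pointer.

- **Press:** My first hold turned out too light. The wrist force is noisy and put first contact too early; plate height from the wrist camera's depth then showed only about 0.2–0.7 N on the rim. I backed off about 4.5 mm without letting go and pressed again.
- **Second hold:** Contact was at a tool height of about 117.7 mm and I held at 117.1 mm, which is about 1.8 N past first contact. That is an estimate from plate sink; I had no direct reading of the rim force.
- **Marker:** The first slide overshot by about 3 mm, so I gripped it again and corrected it. The last wrist view has the marker at 50.1 mm and the pointer at 49.8 mm of pointer travel. The pointer had read 49.8 mm at the end of the hold, so it did not shift.
- **Final views:** The spring is upright in the sleeve with its knob top at 157 mm. The bystanders in view look unmoved, but the mug and the second hook were outside the final crops and I did not check them.

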